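Click the dust lid shut on a watch-parts dish

TASK

The white lid on the glass parts dish is lying in place but its four rim sections, one on each side, still stick up. Press down each section until all four have clicked shut and stay flush, without forcing the glass, and without lifting, tipping or shoving the dish away. Leave the screwdriver, the tweezer and the movement holder where they lie.

Things in the scene. Friction and masses are not known exactly. Their poses are not given: they have to be found in the camera images.
- dish: Loose clear glass dish, 144 (its x) by 114 (y) by 50 mm high, 0.7 kg, with a white plastic clip-on lid (156 by 126 mm) lying on it. Origin: centre of the underside, z up; turned at most 0.6 rad, so far/left/near/right hold as seen from the robot. The lid's middle (100 by 70 mm) and 28 mm corner squares are fixed, top 56 mm up. Each side has one hinged rim section, outer edge 8 mm proud.
- press_far (a point): Press point on top of the rim section on the dish's +x side (27 mm wide outwards, 67 mm along the side, 4.5 mm thick): midway along it, 19 mm outwards from its inner hinge line, over the dish's wall (pressing here does not tip the dish). It moves with the section: about 5.6 mm above the lid's top when raised; level with it, 56 mm above the bench, when shut.
- press_left (a point): Press point on top of the rim section on the dish's +y side (27 mm wide outwards, 97 mm along the side, 4.5 mm thick): midway along it, 19 mm outwards from its inner hinge line, over the dish's wall (pressing here does not tip the dish). It moves with the section: about 5.6 mm above the lid's top when raised; level with it, 56 mm above the bench, when shut.
- press_near (a point): Press point on top of the rim section on the dish's -x side (27 mm wide outwards, 67 mm along the side, 4.5 mm thick): midway along it, 19 mm outwards from its inner hinge line, over the dish's wall (pressing here does not tip the dish). It moves with the section: about 5.6 mm above the lid's top when raised; level with it, 56 mm above the bench, when shut.
- press_right (a point): Press point on top of the rim section on the dish's -y side (27 mm wide outwards, 97 mm along the side, 4.5 mm thick): midway along it, 19 mm outwards from its inner hinge line, over the dish's wall (pressing here does not tip the dish). It moves with the section: about 5.6 mm above the lid's top when raised; level with it, 56 mm above the bench, when shut.
- rim_far (a joint): Angle of the rim section on the dish's +x side: 0 = raised, 0.30 rad = clicked shut, flush with the lid (hard stop). Snap spring: about 8 N at the press point starts it down, the force then falls off; past 0.15 rad it snaps shut by itself and stays; let go earlier, it springs up again.
- rim_left (a joint): Angle of the rim section on the dish's +y side: 0 = raised, 0.30 rad = clicked shut, flush with the lid (hard stop). Snap spring: about 8 N at the press point starts it down, the force then falls off; past 0.15 rad it snaps shut by itself and stays; let go earlier, it springs up again.
- rim_near (a joint): Angle of the rim section on the dish's -x side: 0 = raised, 0.30 rad = clicked shut, flush with the lid (hard stop). Snap spring: about 8 N at the press point starts it down, the force then falls off; past 0.15 rad it snaps shut by itself and stays; let go earlier, it springs up again.
- rim_right (a joint): Angle of the rim section on the dish's -y side: 0 = raised, 0.30 rad = clicked shut, flush with the lid (hard stop). Snap spring: about 8 N at the press point starts it down, the force then falls off; past 0.15 rad it snaps shut by itself and stays; let go earlier, it springs up again.
- screwdriver: Bystander: screwdriver with red plastic handle, 150 mm long, under 40 mm high, lying loose on the bench along its own x. Not to be disturbed.
- tweezer: Bystander: steel tweezer, about 135 mm long, 8 mm high, lying loose. Origin about midway along its legs, on the bench. Not to be disturbed.
- holder: Bystander: aluminium movement holder, 70 by 34 mm base with two raised jaws, 22 mm high, standing loose. Origin: centre of its underside. Not to be disturbed.

How it is judged:
By the outcome, as a careful person would: the job done as asked, in the order asked, and still so for the second after the job is handed in, with the robot touching nothing.
It also fails if it takes over 45 s, if anything falls off the work surface, if the arm or the gripper's body presses on something with over 40 N, if the wrist force passes 120 N, or if a joint passes its speed limit or range.

ROBOT

A 6-joint arm with a two-finger parallel gripper is mounted at the origin on the work surface. World frame = base frame: x ahead of the robot, y to its left, z up, the work surface at z = 0. Lengths are in m, angles in rad, forces in N, time in s.
With the tool pointing down it reaches from about 0.225 to 0.875 m from the base axis. Payload 3.4 kg.
Tool frame: the origin (TCP) lies at the very end of the fingers, on their centre line; the grasp point (between the pads) lies 19 mm behind it; z points along the fingers, y is the line along which they close (so a half turn about z gives the same grasp; the last joint's range is limited). The gripper opens to 85 mm and grips with 20 to 120 N. Pads are 22 mm wide; open, the fingers measure 114 mm over their backs; the gripper's body (76 mm by 85 mm) begins 54 mm behind the grasp point. The pads swing forward as they close: fully open they stand 13 mm farther back than shut.
Start: joints at [-1.243, 0.276, 1.505, -0, 1.361, -0.121], TCP at [0.249, -0.518, 0.231] pointing down, gripper open.
Joint ranges: [-2.89, 2.89], [-0.75, 2.08], [0.22, 2.7], [-1.18, 4.32], [0.11, 2.71], [-2.7, 2.7]. Speed limits (rad/s): [2.57, 2.57, 3.14, 3.14, 3.14, 3.14].

INTERFACE

Orientations are given as [roll, pitch, yaw] about the fixed x, y, z axes, in that order (R = Rz(yaw) Ry(pitch) Rx(roll)).
In Python, from plant import manip, eoat, planner, imaging, workorder, monitor gives the robot as it stands. Calls block until the motion is done:
- manip.goto(position, orientation): joint-space move of the TCP to a pose.
- manip.servo_line(position, vel=0.15, orientation=None): straight line of the TCP; orientation=None keeps the orientation; vel is the mean speed in m/s.
- manip.move_j(angles): joint-space move.
- eoat.release() and eoat.clamp(f_grip=None): open the fingers fully, or close them until they stop; f_grip is the grip in N (None keeps the last).
- manip.hold(seconds).
- planner.inverse_kinematics(position, orientation): joint angles nearest the present ones, or None.
- imaging.camera(name): name is "side" or "top" or "wrist"; returns the picture (480x640x3 uint8, red, green, blue); there is no depth.
- imaging.camera_params(name): a dict with "mtx" (3x3 intrinsics, pixels), "dist_coeffs" ([k1, k2, p1, p2, k3] as OpenCV has them; the pictures are not rectified), "camera_from_world" (4x4, takes a point from world to camera coordinates); the wrist camera has in their place "T_tool_cam" (4x4, takes a point from camera to tool coordinates, whose origin is the TCP and whose axes are the flange's). Camera axes: x right, y down, z forward; pixel columns grow to the right and rows downward; lengths in m; the calibration is good to about 2 mm. A picture is of the moment at which its call begins: read the wrist's pose just before it. camera_params takes no time and is no camera call.
A pose or a line that the arm cannot do raises manip.IKError and nothing moves.
- workorder.hand_in(): hands the job in; it is judged then, once.
Readings, each from a call of its own:
- monitor.get_t(): time.
- monitor.get_joint_positions(): joint angles.
- monitor.get_qvel(): joint speeds.
- monitor.get_joint_torque(): joint torques, N m.
- monitor.get_ee_pos(): TCP position.
- monitor.get_eef_rot(): TCP orientation.
- monitor.get_ft_force(): force on the tool from outside, world axes, zero at the start.
- monitor.get_wrist_torque(): the same for the moment, N m.
- monitor.get_width(): opening from 0.0 (shut) to 1.0 (fully open).
- monitor.get_grip_force(): force on a finger pad.
Only numpy, scipy, OpenCV 4.12 (cv2) and the standard library are available. Lean on these libraries where they do the work, as an engineer would, in place of code of your own. Each camera call takes 0.05 s, during which the arm holds its last target. There are 200 camera calls.

## Working session

There is one attempt and no reset: what is moved stays moved. The work goes in short steps, each a Python script; the robot and the scene stay as the last script left them, time stands still between calls to the robot, and variables do not carry over. Pictures are saved under pics/ and viewed, at most 10 in all, crops included, and the job is handed in when it is done.

```bash
mkdir -p pics
python3 - <<'E'
from plant import imaging,monitor
import cv2
for n in("top","side"):
    im=imaging.camera(n); cv2.imwrite(f"pics/{n}0.png",im[:,:,::-1])
    p=imaging.camera_params(n); print(n,p)
print(monitor.get_t(),monitor.get_eef_rot(),monitor.get_ft_force())
E
```

```text
top {'mtx': array([[526.32389741,   0.        , 312.7983218 ],
       [  0.        , 526.32389741, 248.02369275],
       [  0.        ,   0.        ,   1.        ]]), 'dist_coeffs': array([0.03793321, 0.        , 0.        , 0.        , 0.        ]), 'camera_from_world': array([[ 0.01707182, -0.99969693, -0.01773676,  0.04901362],
       [-0.9811274 , -0.01333221, -0.19290223,  0.63693485],
       [ 0.19260729,  0.02069522, -0.98105766,  0.8521159 ],
       [ 0.        ,  0.        ,  0.        ,  1.        ]])}
side {'mtx': array([[588.80571436,   0.        , 319.36165544],
       [  0.        , 588.80571436, 240.05473849],
       [  0.        ,   0.        ,   1.        ]]), 'dist_coeffs': array([-0.10711787,  0.        ,  0.        ,  0.        ,  0.        ]), 'camera_from_world': array([[-0.94402744, -0.32955363,  0.01437365,  0.60967652],
       [-0.22205679,  0.60266565, -0.76647563,  0.19009875],
       [ 0.24393232, -0.72676579, -0.64211254,  0.95295939],
       [ 0.        ,  0.        ,  0.        ,  1.        ]])}
0.1 [-3.13991877e+00 -1.71526685e-04  4.48783120e-01] [ 0.40591715  0.62173277 -0.00199162]
```

View pics/top0.png

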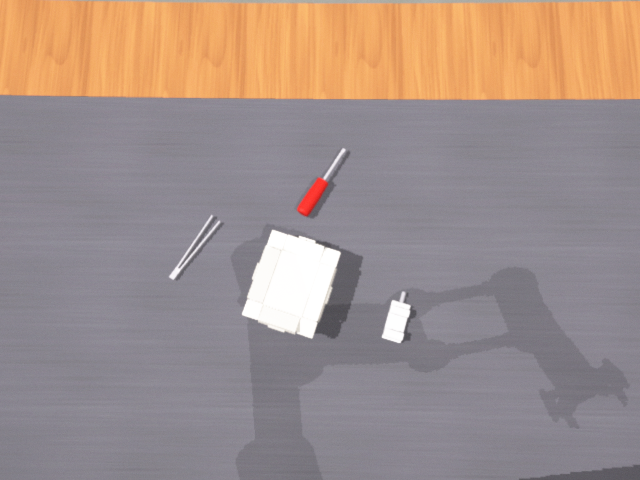

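View pics/side0.png

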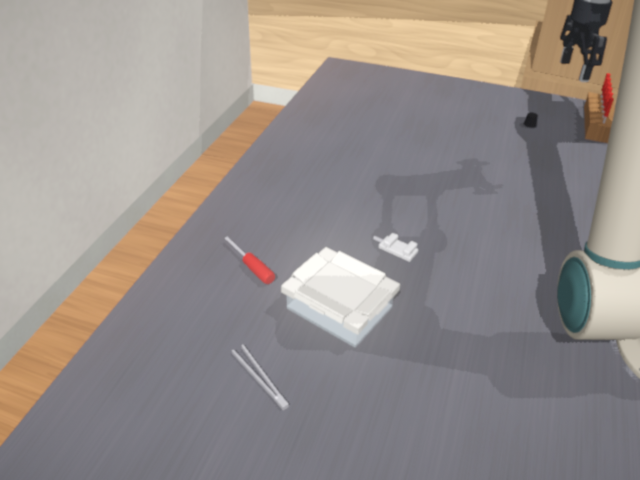

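The top view shows the lid's fixed corners at about (272,232), (340,248), (314,338) and (243,318). The screwdriver is at (320,185), the tweezer at (195,245) and the holder at (397,320). All four sections are raised.

```bash
cat > h.py <<'E'
import numpy as np, cv2
from plant import manip, eoat, planner, imaging, workorder, monitor
from scipy.spatial.transform import Rotation as R
def back(px,mtx,dist,T_wc,z):   # T_wc: world from camera
    u=cv2.undistortPoints(np.float64(px).reshape(-1,1,2),mtx,dist).reshape(-1,2)
    d=np.c_[u,np.ones(len(u))]@T_wc[:3,:3].T; o=T_wc[:3,3]
    return o+d*((z-o[2])/d[:,2])[:,None]
def fit(P):  # corners order far-left, far-right, near-right, near-left
    x=(P[0]+P[1]-P[2]-P[3])[:2]; return P.mean(0)[:2],np.arctan2(x[1],x[0]),np.linalg.norm(P-np.roll(P,1,0),axis=1)
E
python3 - <<'E'
from h import *
p=imaging.camera_params("top")
P=back([(272,232),(340,248),(314,338),(243,318)],p["mtx"],p["dist_coeffs"],np.linalg.inv(p["camera_from_world"]),.056)
c,y,s=fit(P);print(c,y,s)
eoat.clamp(20)
manip.goto([c[0]-.03,c[1],.33],[np.pi,0,y])
T=np.eye(4);T[:3,:3]=R.from_euler('xyz',monitor.get_eef_rot()).as_matrix();T[:3,3]=monitor.get_ee_pos()
cv2.imwrite("pics/w0.png",imaging.camera("wrist")[:,:,::-1]);np.save("T.npy",T)
print(monitor.get_t(),T,monitor.get_ft_force(),imaging.camera_params("wrist"))
E
```

```text
[0.57489609 0.09323712] -0.2779391576559874 [0.15763542 0.12300098 0.16153204 0.12583515]
3.35 [[ 9.61392909e-01 -2.75179199e-01 -2.88339043e-04  5.44997173e-01]
 [-2.75179297e-01 -9.61392847e-01 -3.84340201e-04  9.25512614e-02]
 [-1.71444664e-04  4.48846879e-04 -9.99999885e-01  3.29823233e-01]
 [ 0.00000000e+00  0.00000000e+00  0.00000000e+00  1.00000000e+00]] [ 0.59757011  0.10898058 -0.12433511] {'mtx': array([[337.37433792,   0.        , 319.61976896],
       [  0.        , 337.37433792, 240.06840142],
       [  0.        ,   0.        ,   1.        ]]), 'dist_coeffs': array([-0.01802896,  0.        ,  0.        ,  0.        ,  0.        ]), 'T_tool_cam': array([[ 9.92303940e-05, -9.47005083e-01, -3.21218561e-01,
         8.20188336e-02],
       [ 9.99999990e-01,  1.24795377e-04, -5.89986570e-05,
         1.47444592e-04],
       [ 9.59586196e-05, -3.21218552e-01,  9.47005086e-01,
        -1.42590281e-01],
       [ 0.00000000e+00,  0.00000000e+00,  0.00000000e+00,
         1.00000000e+00]])}
```

View pics/w0.png

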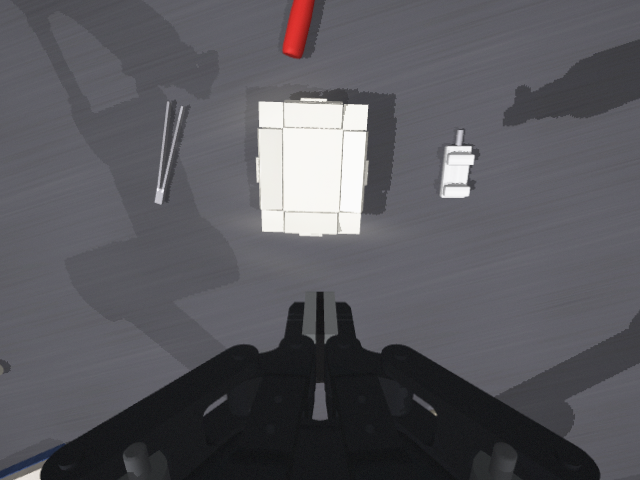

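The wrist view shows the lid corners at about (258,102), (368,104), (360,234) and (262,234). The sections are raised and the bystanders are clear of it.

```bash
cat >> h.py <<'E'
def press(c,y,side,d=16):
    r=R.from_euler('z',y).as_matrix()[:2,:2]
    v={'far':(.050+d/1e3,0),'near':(-.050-d/1e3,0),'left':(0,.035+d/1e3),'right':(0,-.035-d/1e3)}[side]
    x=np.r_[c+r@np.array(v),0]
    to=lambda z,v:manip.servo_line((x+[0,0,z]).tolist(),vel=v,orientation=[np.pi,0,y])
    to(.085,.2); to(.068,.08); f0=monitor.get_ft_force()[2]; log=[]
    for z in np.arange(.066,.0552,-.0008):
        to(z,.02); f=monitor.get_ft_force()[2]-f0; log.append((round(monitor.get_ee_pos()[2]*1e3,1),round(f,1)))
        if f>(22 if z>.0585 else 11): break
    to(.085,.1); print(side,log,round(monitor.get_t(),1))
E
python3 - <<'E'
from h import *
p=imaging.camera_params("wrist");T=np.load("T.npy")
P=back([(258,102),(368,104),(360,234),(262,234)],p["mtx"],p["dist_coeffs"],T@p["T_tool_cam"],.056)
c,y,s=fit(P);print(c,y,s);np.save("c.npy",np.r_[c,y])
press(c,y,'near')
E
```

```text
[0.57445704 0.09361556] -0.30158831136534364 [0.15913009 0.12639159 0.15695644 0.12700711]
near [(np.float64(66.2), np.float64(1.4)), (np.float64(65.3), np.float64(0.1)), (np.float64(64.4), np.float64(1.5)), (np.float64(63.8), np.float64(2.5)), (np.float64(63.2), np.float64(5.7)), (np.float64(62.1), np.float64(4.9)), (np.float64(60.9), np.float64(2.6)), (np.float64(60.1), np.float64(0.4)), (np.float64(59.5), np.float64(0.9)), (np.float64(58.7), np.float64(0.4)), (np.float64(58.0), np.float64(1.3)), (np.float64(57.1), np.float64(0.4)), (np.float64(56.4), np.float64(-0.0)), (np.float64(56.0), np.float64(4.8))] 9.0
```

Near snapped shut: the force peaked, fell away, and the finger met the hard stop at 56 mm. Next are the other three.

Run:
```python
from h import *
*c,y=np.load("c.npy");c=np.array(c)
for s in('left','far','right'): press(c,y,s)
manip.servo_line([c[0]-.03,c[1],.25],vel=.25)
T=np.eye(4);T[:3,:3]=R.from_euler('xyz',monitor.get_eef_rot()).as_matrix();T[:3,3]=monitor.get_ee_pos();np.save("T2.npy",T)
a=imaging.camera("wrist")[:300,160:500];b=imaging.camera("side")[200:420,220:440]
a=cv2.resize(a,(400,353));b=cv2.resize(b,(353,353),interpolation=cv2.INTER_CUBIC)
cv2.imwrite("pics/e.png",np.hstack([a,b])[:,:,::-1]);print(monitor.get_t())
```

```text
left [(np.float64(66.2), np.float64(-0.7)), (np.float64(65.3), np.float64(0.1)), (np.float64(64.3), np.float64(-0.4)), (np.float64(63.5), np.float64(-0.0)), (np.float64(62.8), np.float64(0.1)), (np.float64(62.5), np.float64(3.7)), (np.float64(61.8), np.float64(5.7)), (np.float64(60.7), np.float64(3.7)), (np.float64(59.0), np.float64(-1.0)), (np.float64(58.4), np.float64(-0.8)), (np.float64(57.9), np.float64(-0.6)), (np.float64(57.2), np.float64(-0.3)), (np.float64(56.3), np.float64(0.6)), (np.float64(56.0), np.float64(2.8))] 13.9
far [(np.float64(66.2), np.float64(1.3)), (np.float64(65.3), np.float64(1.0)), (np.float64(64.3), np.float64(1.1)), (np.float64(63.5), np.float64(1.2)), (np.float64(62.8), np.float64(0.7)), (np.float64(62.5), np.float64(5.0)), (np.float64(61.9), np.float64(6.5)), (np.float64(60.8), np.float64(4.0)), (np.float64(58.9), np.float64(0.3)), (np.float64(58.3), np.float64(0.8)), (np.float64(57.9), np.float64(0.8)), (np.float64(57.2), np.float64(0.1)), (np.float64(56.4), np.float64(1.1)), (np.float64(56.0), np.float64(3.8))] 18.8
right [(np.float64(66.1), np.float64(0.3)), (np.float64(65.3), np.float64(-1.2)), (np.float64(64.4), np.float64(-1.3)), (np.float64(63.5), np.float64(-1.5)), (np.float64(62.9), np.float64(-0.1)), (np.float64(62.7), np.float64(3.9)), (np.float64(61.9), np.float64(5.4)), (np.float64(60.6), np.float64(1.4)), (np.float64(59.1), np.float64(-1.1)), (np.float64(58.5), np.float64(-0.7)), (np.float64(57.9), np.float64(-1.1)), (np.float64(57.2), np.float64(-1.0)), (np.float64(56.3), np.float64(-0.1)), (np.float64(56.0), np.float64(2.7))] 23.7
24.6
```

View pics/e.png

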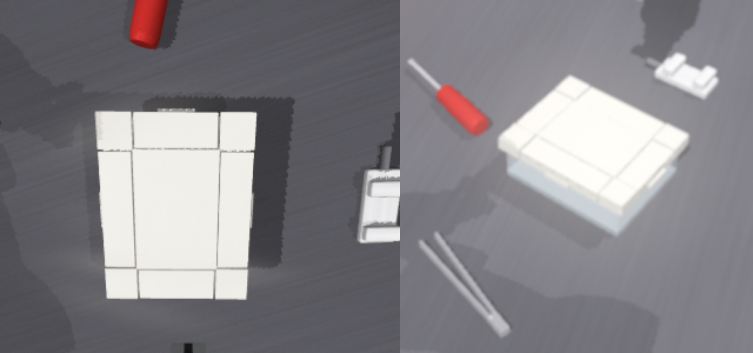

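Both views show the lid flat, with all four sections flush. The dish corners (about (97,112) to (246,298) in the left half) and the bystanders are undisturbed.

```bash
python3 -c "
from plant import workorder;print(workorder.hand_in())"
```

```text
the job is handed in; nothing more can be done
None
```

All four rim sections are clicked shut and flush, the dish and the bystanders look undisturbed in the final pictures, and the job was handed in at about 25 s.

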